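# Fill the condiment stand and hold it up for wiping

## Task

Put the red-lidded jar into the empty well of the condiment stand, lowering it upright right to the bottom before you let it go, not dropping it. Then take the stand by its wooden grip and lift it, with both jars in it, about 10 cm clear of the counter, keeping it level, and hold it there still for a good two seconds so that the counter can be wiped beneath it: finish while still holding it up. Leave the green-lidded jar, the pepper mill, the little bowl and the whetstone where they are.

Things in the scene. Friction and masses are not known exactly. Their poses are not given: they have to be found in the camera images.
- stand: loose dark wood condiment stand, any yaw, 0.35-0.45 kg empty: block 206 (x) by 80 (y) by 42 (z) mm, two round wells 52 mm wide, 30 mm deep, bored from above, centred 65 mm either side of the middle along x: +x empty, -x holds the blue-lidded jar. Two 8 mm steel rods at x = 0, y = +-33 mm rise to the grip. Origin: centre of the block's underside; z up
- grip: wooden carrying grip fixed across the stand over its middle: bar 18 (x) by 78 (y) by 22 (z) mm, long along y, its flat sides facing the wells; its centre is 162 mm above the stand's underside, its top 173 mm. Jars in the wells reach 120 mm, so the space round the bar is free. Origin: centre of the bar; axes as the stand's
- empty_well (a point): centre of the floor of the empty well, 12 mm above the stand's underside and 30 mm below the block's top; axes as the stand's
- full_well (a point): centre of the floor of the well that holds the blue-lidded jar; 12 mm above the stand's underside; axes as the stand's
- red_jar: stoneware jar with lid: round, 48 mm diameter body (white, thin blue band) up to 78 mm above its underside, short shoulder, then a domed red lid 45 mm in diameter with a 15 mm knob, top at 108 mm; the foot is bevelled to 40 mm diameter over the lowest 6 mm; about 0.10 to 0.22 kg. Origin: centre of its underside; z up along the jar. Stands upright on the counter at the start.
- blue_jar: stoneware jar with lid: round, 48 mm diameter body (white, thin blue band) up to 78 mm above its underside, short shoulder, then a domed blue lid 45 mm in diameter with a 15 mm knob, top at 108 mm; the foot is bevelled to 40 mm diameter over the lowest 6 mm; about 0.10 to 0.22 kg. Origin: centre of its underside; z up along the jar. Stands in the stand's other well from the start and stays there.
- green_jar: stoneware jar with lid: round, 48 mm diameter body (white, thin blue band) up to 78 mm above its underside, short shoulder, then a domed green lid 45 mm in diameter with a 15 mm knob, top at 108 mm; the foot is bevelled to 40 mm diameter over the lowest 6 mm; about 0.10 to 0.22 kg. Origin: centre of its underside; z up along the jar. Stands on the counter; to be left alone.
- mill: wooden pepper mill standing on the counter, 52 mm in diameter at the foot, 138 mm tall; leave alone. Origin: centre of its underside
- bowl: little white bowl, 84 mm across the rim, 45 mm tall; leave alone. Origin: centre of its underside
- whetstone: two-layer whetstone, grey and reddish, lying flat, 180 (x) by 60 (y) by 26 (z) mm; leave alone. Origin: centre of its underside
Things that resemble listed ones, but are neither listed nor needed, are in the scene too. What is meant by the stand is not purple, and is the larger of those in its own colour.

How it is judged:
On the way, in this order (a step that is already met when the one before it is completed fails the run):
1. the red-lidded jar is at the bottom of the empty well, let go, with the stand still on the counter (distance between red_jar and empty_well below 0.006 m and distance between blue_jar and full_well below 0.006 m and contact force between the fingers and red_jar below 0.1 N and angle between red_jar's own z axis and vertical below 0.1 rad and height (world z) of stand below 0.005 m and angle between stand's own z axis and vertical below 0.05 rad and linear speed of red_jar below 0.03 m/s), for 0.2 s.
2. the stand, with both jars, is held by its grip 6 to 15 cm above the counter, level (within 5 degrees) and still for 2 s (distance between red_jar and empty_well below 0.006 m and distance between blue_jar and full_well below 0.006 m and height (world z) of stand between 0.06 and 0.15 m and angle between stand's own z axis and vertical below 0.09 rad and linear speed of stand below 0.03 m/s and angular speed of stand below 0.15 rad/s and contact force between the fingers and grip above 2 N and contact force between the fingers and red_jar below 0.2 N and contact force between the fingers and blue_jar below 0.2 N and contact force between stand and green_jar below 0.1 N and contact force between stand and mill below 0.1 N and contact force between stand and bowl below 0.1 N and contact force between stand and whetstone below 0.1 N), for 1.8 s.
At the end, for the whole second after the job is handed in: fingers hold the stand by its grip, underside 60-150 mm above the counter, within 5 degrees of level, still (under 30 mm/s, 0.15 rad/s); both jars within 6 mm of their well bottoms, untouched by fingers; stand clear of the bystanders, which are within 20 mm of where they stood (all of step 2 and distance of each of green_jar, mill, bowl, whetstone from where it was at the start of the episode below 0.02 m); the arm keeps its last pose, push and grip.
It fails at once if the red-lidded jar is dropped: faster than 0.4 m/s with no finger on it (contact force between the fingers and red_jar below 0.05 N and linear speed of red_jar above 0.4 m/s and height (world z) of stand below 0.01 m).
It fails at once if the red-lidded jar is tipped more than 30 degrees (angle between red_jar's own z axis and vertical above 0.52 rad).
It fails at once if the stand is tipped more than 15 degrees (angle between stand's own z axis and vertical above 0.26 rad).
It fails at once if a bystander is moved more than 20 mm or tipped over (distance of any of green_jar, mill, bowl, whetstone from where it was at the start of the episode above 0.02 m or angle between any of green_jar, mill, bowl, whetstone's own z axis and vertical above 0.5 rad).
It also fails if it takes over 61 s, if anything falls off the work surface, if the arm or the gripper's body presses on something with over 40 N, if the wrist force passes 120 N, or if a joint passes its speed limit or range.

## Robot

A 6-joint arm with a two-finger parallel gripper is mounted at the origin on the work surface. World frame = base frame: x ahead of the robot, y to its left, z up, the work surface at z = 0. Lengths are in m, angles in rad, forces in N, time in s.
With the tool pointing down it reaches from about 0.25 to 0.775 m from the base axis. Payload 4 kg.
Tool frame: the origin (TCP) lies midway between the tips of the shut fingers; the grasp point (between the pads) lies arm.pinch_z behind it (arm.pinch_z is the distance from the TCP to the grasp point, in m); z points along the fingers, y is the direction in which the jaws open and shut (so a half turn about z gives the same grasp; the last joint's range is limited). The gripper opens to 85 mm and grips with 20 to 120 N. Pads are 22 mm wide; open, the fingers measure 114 mm over their backs; the gripper's body (76 mm by 85 mm) begins 54 mm behind the grasp point. The pads swing forward as they close: fully open they stand 13 mm farther back than shut.
Start: joints at [-1.339, 0.087, 1.371, -0, 1.684, -0.103], TCP at [0.181, -0.519, 0.231] pointing down, gripper open.
Joint ranges: [-3.1, 3.1], [-0.76, 2.03], [0.27, 2.55], [-1.08, 4.22], [0.17, 2.65], [-2.57, 2.57]. Speed limits (rad/s): [2.79, 2.79, 3.14, 3.14, 3.14, 3.14].

## Interface

Orientations are given as a 3x3 rotation matrix whose columns are the frame's x, y, z axes.
In Python, from bench import arm, imaging gives the robot as it stands.
- The arm moves only by the tool step_arm, never from a script. Its argument "series" is a list of rows, each a list of 4 numbers: the shift along the world's x, y, z in cm, then the turn about the world's z in degrees. In form: [[tx, ty, tz, roll], ...]. A call has 1 to 8 rows; each row shifts and turns the commanded pose from where the row before left it; what a row does not reach is not made up. A row lasts 1/10 s, in which the tool goes at most 50 mm and 8.59 degrees, less where a joint would pass 70% of its speed; a pose out of reach is approached as far as the arm can. A call is refused whole if a number of a shift passes 5 or a number of a turn 8.59, either way. A call with a gripper value outside its range is refused whole. "claw" is the closure, from -1 (fully open) to 1 (shut), set as the call begins (left out, the last holds). The fingers move at their own pace and stop on an object; "newtons" is the grip in N (left out, the last holds). Time passes only in rows, so rows that do not move let the fingers close. It gives the time, the measured TCP pose, the force and the opening at its end, in the units of the state.
- arm.observe(): the state, without advancing time (a new reading comes with each control period).
- imaging.camera(name): name is "side" or "top" or "wrist"; returns the picture (384x512x3 uint8, blue, green, red); there is no depth.
- imaging.camera_model(name): a dict with "K" (3x3 intrinsics, pixels), "position" and "rotation" of the camera in the world; the wrist camera has in their place "T_tool_cam" (4x4, takes a point from camera to tool coordinates, whose origin is the TCP and whose axes are the flange's). Camera axes: x right, y down, z forward; pixel columns grow to the right and rows downward; lengths in m; the calibration is good to about 2 mm. A picture is of the moment at which its call begins: read the wrist's pose just before it. camera_model takes no time and is no camera call.
- arm.close_job(): hands the job in, once; it reports no verdict.
The state is a dict: "clock": time; "joints": joint angles; "qvel": joint speeds; "joint_efforts": joint torques, N m; "ee_pos": TCP position; "orientation": TCP orientation; "wrist_force": force on the tool from outside, world axes, zero at the start; "moment": the same for the moment, N m; "width": opening from 0.0 (shut) to 1.0 (fully open).
Only numpy, scipy, OpenCV 4.12 (cv2) and the standard library are available. Lean on these libraries where they do the work, as an engineer would, in place of code of your own. Each camera call takes 0.05 s, during which the arm holds its last target.

## Working session

There is one attempt and no reset: what is moved stays moved. The work goes in short steps, Python scripts to look and compute and a tool call to move; the robot and the scene stay as the last step left them, time stands still between calls to the robot, and variables do not carry over. Pictures are saved under pics/ and viewed, and the job is handed in when it is done.

Besides the shell and the picture viewer there is one more tool, called after ">>>" by a JSON object that holds its "name" and its "arguments", one argument or row to a line. step_arm: Moves the arm, as the interface text tells. Its arguments: {"type":"object","properties":{"series":{"type":"array","items":{"type":"array","items":{"type":"number"}}},"claw":{"type":"number"},"newtons":{"type":"number"}},"required":["series"]}

```bash
ls; mkdir -p pics; python3 - <<'E'
from bench import arm, imaging
import cv2,numpy as np
print(arm.observe()); print(arm.pinch_z)
for n in ["side","top","wrist"]:
    im=imaging.camera(n); cv2.imwrite(f"pics/{n}0.png",im)
    m=imaging.camera_model(n); print(n,{k:np.round(v,4).tolist() for k,v in m.items()})
E
```

```text
pics
{'clock': 0.0, 'joints': array([-1.33909650e+00,  8.79855731e-02,  1.37230767e+00,  7.47433841e-06,
        1.68361529e+00, -1.03110717e-01]), 'qvel': array([ 6.09870024e-04, -1.31177263e-04,  5.14000104e-06, -6.35544528e-04,
       -9.35607075e-04, -4.22662251e-04]), 'joint_efforts': array([ 4.64881414e-04, -3.51854968e+01, -3.13270175e+01, -1.12014920e-04,
        1.06888500e-02,  2.85531155e-05]), 'ee_pos': array([ 0.18059743, -0.51895581,  0.23009534]), 'orientation': array([[ 9.44472370e-01,  3.28590424e-01, -5.24571861e-04],
       [ 3.28590751e-01, -9.44469708e-01,  2.25569697e-03],
       [ 2.45758192e-04, -2.30281293e-03, -9.99997318e-01]]), 'wrist_force': array([-0.2532103 ,  0.48558455, -0.29740433]), 'moment': array([ 0.01100914,  0.05324749, -0.0762157 ]), 'width': 0.9994804820554719}
0.0187
side {'K': [[361.2179, 0.0, 248.472], [0.0, 361.2179, 193.2323], [0.0, 0.0, 1.0]], 'position': [0.56, 0.7206, 0.7238], 'rotation': [[-0.9992, -0.0107, 0.0388], [-0.0362, 0.6594, -0.7509], [-0.0176, -0.7517, -0.6593]]}
top {'K': [[377.922, 0.0, 255.729], [0.0, 377.922, 192.4508], [0.0, 0.0, 1.0]], 'position': [0.5218, 0.0361, 1.2757], 'rotation': [[-0.0018, -0.9968, 0.0804], [-1.0, 0.0024, 0.0063], [-0.0064, -0.0804, -0.9967]]}
wrist {'K': [[338.7219, 0.0, 255.1918], [0.0, 338.7219, 195.3412], [0.0, 0.0, 1.0]], 'T_tool_cam': [[-0.0, -0.9478, -0.3189, 0.0816], [1.0, -0.0003, 0.0007, -0.0005], [-0.0007, -0.3189, 0.9478, -0.1428], [0.0, 0.0, 0.0, 1.0]]}
```

View pics/top0.png

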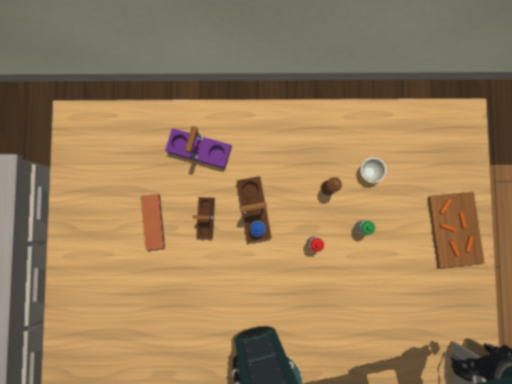

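View pics/side0.png

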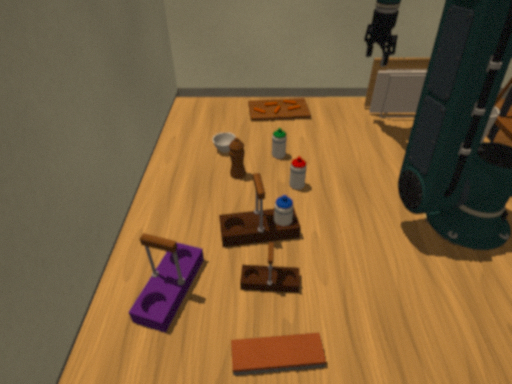

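View pics/wrist0.png

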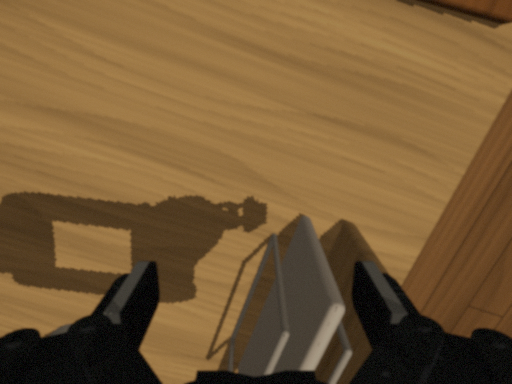

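The three candidate stands in the top view are purple at (198,148), small dark at (205,218) and large dark at (254,210). The large dark one fits: it isn't purple, it's the bigger of the two dark ones, and it holds the blue-lidded jar. I'll confirm that in an enlarged crop and measure.

```bash
cat > h.py <<'E'
import cv2,numpy as np
from bench import arm,imaging
def cam(name,st=None):
    m=imaging.camera_model(name)
    if name=="wrist":
        T=np.eye(4);T[:3,:3]=st["orientation"];T[:3,3]=st["ee_pos"];T=T@m["T_tool_cam"]
        return m["K"],T[:3,:3],T[:3,3]
    return m["K"],np.array(m["rotation"]),np.array(m["position"])
def ray(c,uv):
    K,R,p=c; d=R@np.linalg.inv(K)@np.array([uv[0],uv[1],1.]); return p,d/np.linalg.norm(d)
def onplane(c,uv,z):
    p,d=ray(c,uv); return p+d*(z-p[2])/d[2]
def proj(c,X):
    K,R,p=c; q=K@(R.T@(np.array(X)-p)); return q[:2]/q[2]
def tri(rays):
    A=np.zeros((3,3));b=np.zeros(3)
    for p,d in rays:
        M=np.eye(3)-np.outer(d,d);A+=M;b+=M@p
    X=np.linalg.solve(A,b); return X,[np.linalg.norm((np.eye(3)-np.outer(d,d))@(X-p)) for p,d in rays]
def blobs(im,lo,hi,amin=20):
    m=cv2.inRange(cv2.cvtColor(im,cv2.COLOR_BGR2HSV),lo,hi)
    n,l,s,c=cv2.connectedComponentsWithStats(m)
    return [(s[i,4],c[i].round(1).tolist(),s[i,:4].tolist()) for i in range(1,n) if s[i,4]>=amin]
COL={"red":((0,190,120),(6,255,255)),"blue":((105,150,60),(122,255,255)),"green":((60,150,50),(85,255,255))}
E
python3 - <<'E'
from h import *
t=cv2.imread("pics/top0.png");s=cv2.imread("pics/side0.png")
cv2.imwrite("pics/crop1.png",cv2.resize(t[160:270,180:400],None,fx=3.6,fy=3.6,interpolation=cv2.INTER_CUBIC))
cv2.imwrite("pics/crop2.png",cv2.resize(s[120:260,200:340],None,fx=4,fy=4,interpolation=cv2.INTER_CUBIC))
for k,(lo,hi) in COL.items():
    for n,im in (("top",t),("side",s)): print(k,n,blobs(im,lo,hi))
E
```

```text
red top [(np.int32(105), [316.9, 244.5], [312, 239, 11, 12])]
red side [(np.int32(82), [298.2, 162.8], [292, 157, 13, 10])]
blue top [(np.int32(122), [257.2, 228.5], [251, 223, 13, 12])]
blue side [(np.int32(124), [283.8, 202.1], [277, 196, 15, 12])]
green top [(np.int32(81), [367.5, 227.6], [363, 223, 10, 10])]
green side [(np.int32(46), [279.1, 133.7], [275, 130, 10, 7])]
```

View pics/crop1.png

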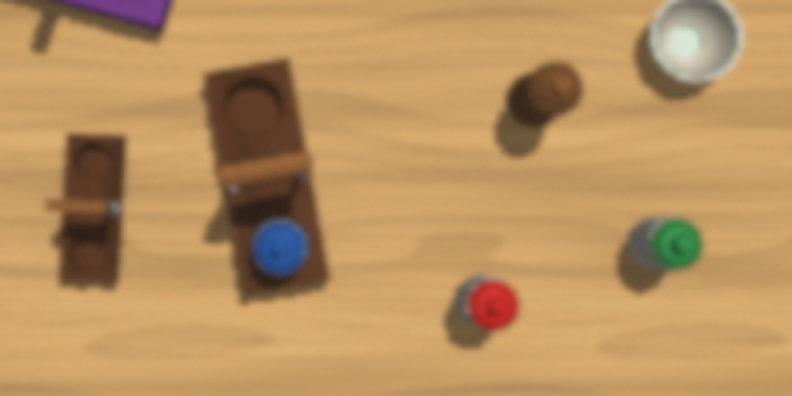

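View pics/crop2.png

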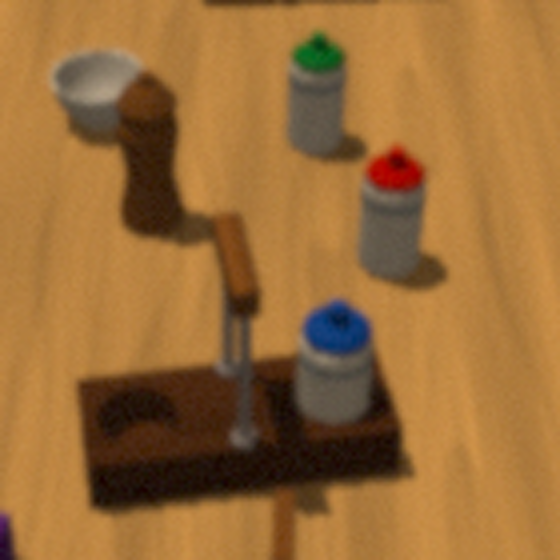

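```bash
python3 - <<'E'
from h import *
T=cam("top");S=cam("side")
for k,t,s in (("red",(316.9,244.5),(298.2,162.8)),("blue",(257.2,228.5),(283.8,202.1)),("green",(367.5,227.6),(279.1,133.7))):
    print(k,tri([ray(T,t),ray(S,s)]),onplane(T,t,.091 if k!="blue" else .103))
f=lambda x,y:(180+(x-1.3)/3.6,160+(y-1.3)/3.6)
c=[onplane(T,f(*p),.042)[:2] for p in ((206,74),(288,60),(329,280))]
print(np.round(c,4),np.linalg.norm(c[1]-c[0]),np.linalg.norm(c[2]-c[1]),"ctr",(c[0]+c[2])/2)
d=c[1]-c[2];print("yaw",np.degrees(np.arctan2(d[1],d[0])))
print("well rim", onplane(T,f(253,108),.042), "bar ends",onplane(T,f(221,173),.173),onplane(T,f(309,160),.173))
E
```

```text
red (array([ 0.45480464, -0.14746207,  0.08368162]), [np.float64(0.0005440743750493524), np.float64(0.0005440743750494615)]) [ 0.45467671 -0.14629118  0.091     ]
blue (array([0.50498917, 0.03907014, 0.09655169]), [np.float64(0.00040778424025648236), np.float64(0.00040778424025664364)]) [0.50467657 0.03908056 0.103     ]
green (array([ 0.50703215, -0.30642498,  0.08462009]), [np.float64(0.00042468010281955797), np.float64(0.0004246801028194277)]) [ 0.50668962 -0.30456812  0.091     ]
[[ 0.6619  0.1057]
 [ 0.6745  0.0309]
 [ 0.4749 -0.0055]] 0.07591625196784191 0.20291818774214285 ctr [0.56839629 0.05008018]
yaw 10.33388938642153
well rim [0.63063165 0.06283501 0.042     ] bar ends [0.56624049 0.08597053 0.173     ] [0.57663344 0.01459381 0.173     ]
```

The crop confirms it: the large dark stand has its empty well at top-image (250,190) and the blue jar at (257,228). Red jar is near (0.455,-0.147), stand yaw about 10.3°, empty well near (0.632,0.0625). Next I move above the red jar.

>>> {"name": "step_arm", "arguments": {
  "series": [
    [2.7,3.7,0,-1.1],
    [2.7,3.7,0,-1.1],
    [2.7,3.7,0,-1.1],
    [2.7,3.7,0,-1.1],
    [2.7,3.7,0,-1.1],
    [2.7,3.7,0,-1.1],
    [2.7,3.7,0,-1.1],
    [2.7,3.7,0,-1.2]
  ],
  "claw": -1
}}

```text
clock: 0.95
ee_pos: [0.3973, -0.2217, 0.2311]
orientation: [[0.984, 0.177, 0.0], [0.177, -0.984, -0.0], [0.0, 0.0, -1.0]]
wrist_force: [-0.2, -0.5, 0.2]
width: 0.997
```

>>> {"name": "step_arm", "arguments": {
  "series": [
    [2.7,3.7,0,0],
    [3.1,3.9,0,0],
    [0,0,0,0],
    [0,0,0,0]
  ]
}}

```text
clock: 1.35
ee_pos: [0.4549, -0.1465, 0.2308]
orientation: [[0.983, 0.181, -0.001], [0.181, -0.983, -0.0], [-0.001, 0.0, -1.0]]
wrist_force: [0.5, -0.2, -0.4]
width: 1.0
```

```bash
python3 - <<'E'
from h import *
st=arm.observe(); im=imaging.camera("wrist"); cv2.imwrite("pics/w1.png",im)
print(st["clock"],st["ee_pos"],st["orientation"][:,0],st["joints"])
W=cam("wrist",st)
b=blobs(im,*COL["red"]);print(b)
for z in (.085,.091,.1): print(onplane(W,b[0][1],z))
E
```

```text
1.35 [ 0.45485538 -0.1465291   0.23084215] [ 0.98339248  0.18148652 -0.00136837] [-4.29823076e-01 -7.35020948e-02  1.53335650e+00 -7.99235361e-04
  1.68285254e+00  9.58386280e-01]
[(np.int32(1609), [255.8, 177.5], [232, 155, 48, 47])]
[ 0.45575385 -0.14666798  0.085     ]
[ 0.45740439 -0.14634801  0.091     ]
[ 0.45988021 -0.14586806  0.1       ]
```

View pics/w1.png

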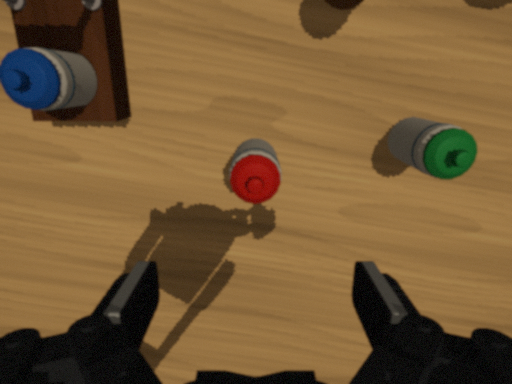

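Wrist view: red lid at (256,178), centred between the fingers. The two estimates agree to within about 2 mm. Descending to TCP z ≈ 0.041.

>>> {"name": "step_arm", "arguments": {
  "series": [
    [0.05,0,-4,0],
    [0,0,-4,0],
    [0,0,-4,0],
    [0,0,-3,0],
    [0,0,-2,0],
    [0,0,-1,0],
    [0,0,-1,0],
    [0,0,0,0]
  ]
}}

```text
clock: 2.2
ee_pos: [0.4545, -0.1481, 0.0407]
orientation: [[0.984, 0.177, -0.001], [0.177, -0.984, 0.0], [-0.001, -0.001, -1.0]]
wrist_force: [-0.1, -0.1, 0.7]
width: 0.996
```

>>> {"name": "step_arm", "arguments": {
  "series": [
    [0,0,0,0],
    [0,0,0,0],
    [0,0,0,0],
    [0,0,0,0],
    [0,0,0,0],
    [0,0,0,0],
    [0,0,0,0],
    [0,0,0,0]
  ],
  "claw": 1,
  "newtons": 30
}}

```text
clock: 3.0
ee_pos: [0.4561, -0.1476, 0.0427]
orientation: [[0.984, 0.179, 0.002], [0.179, -0.984, -0.001], [0.002, 0.001, -1.0]]
wrist_force: [-0.3, 1.0, 4.5]
width: 0.553
```

```bash
python3 - <<'E'
from h import *
st=arm.observe(); im=imaging.camera("wrist"); cv2.imwrite("pics/w2.png",im)
print(st["clock"],st["ee_pos"],st["width"],st["wrist_force"])
E
```

```text
3.0 [ 0.45613272 -0.14763397  0.04271753] 0.553310351216234 [-0.27027983  0.97513535  4.53449098]
```

View pics/w2.png

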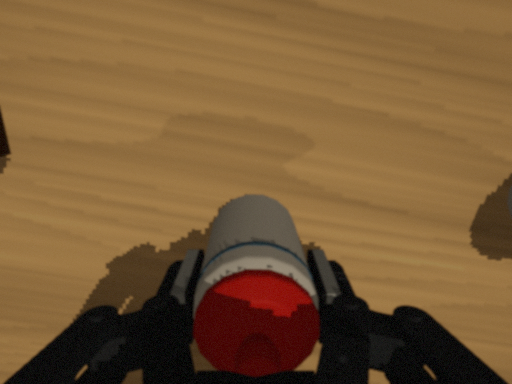

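Gripped (47 mm opening). Lift high enough to clear everything and go over the well.

>>> {"name": "step_arm", "arguments": {
  "series": [
    [0,0,1,0],
    [0,0,2,0],
    [0,0,3,0],
    [0,0,3,0],
    [0,0,3,0],
    [0,0,3,0],
    [0,0,3,0],
    [0,0,2,0]
  ],
  "newtons": 40
}}

```text
clock: 3.85
ee_pos: [0.4554, -0.1476, 0.2438]
orientation: [[0.984, 0.179, 0.002], [0.179, -0.984, -0.001], [0.002, 0.002, -1.0]]
wrist_force: [0.4, -0.4, -1.5]
width: 0.554
```

>>> {"name": "step_arm", "arguments": {
  "series": [
    [2,2,0,0],
    [2.5,3,0,0],
    [2.5,3,0,0],
    [2.5,3,0,0],
    [2.5,3,0,0],
    [2.5,3,0,0],
    [2,3,0,0],
    [1,1,0,0]
  ]
}}

```text
clock: 4.65
ee_pos: [0.6309, 0.0657, 0.24]
orientation: [[0.983, 0.182, -0.002], [0.182, -0.983, 0.001], [-0.002, -0.001, -1.0]]
wrist_force: [0.2, -0.5, -1.7]
width: 0.55
```

```bash
sleep 0; python3 - <<'E'
from h import *
for i in range(4): imaging.camera("top")
t=imaging.camera("top");s=imaging.camera("side")
st=arm.observe(); im=imaging.camera("wrist"); cv2.imwrite("pics/w3.png",im);cv2.imwrite("pics/s3.png",s);cv2.imwrite("pics/t3.png",t)
print(st["clock"],st["ee_pos"],st["orientation"][:,0],st["width"],st["wrist_force"],st["joints"])
cv2.imwrite("pics/ts3.png",np.hstack([cv2.resize(t[150:260,200:330],None,fx=3,fy=3),cv2.resize(s[80:260,180:310],None,fx=2.2,fy=2.2)[:330]]))
E
```

```text
4.95 [0.6296495  0.06157396 0.24134287] [ 9.84129650e-01  1.77449448e-01 -7.25197121e-04] 0.5511289763981393 [ 0.1631278   0.81120676 -1.18626596] [ 8.20455105e-03  2.72503845e-01  1.13653111e+00 -6.05399649e-04
  1.73319083e+00  1.40050880e+00]
```

View pics/w3.png

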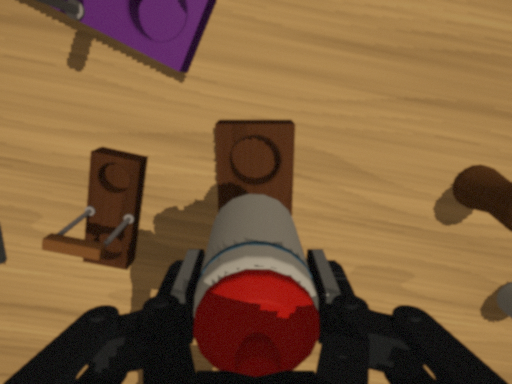

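View pics/ts3.png

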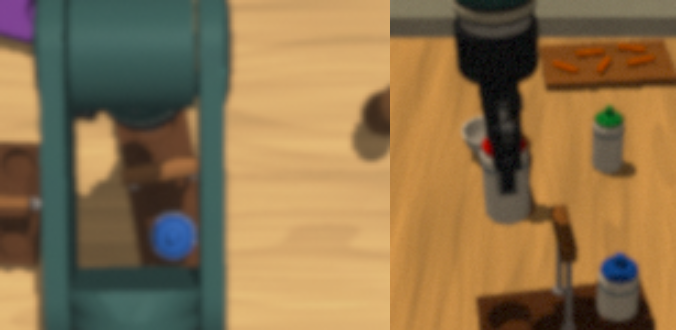

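Wrist view: the empty well is visible at (255,158) with the held jar below it at (256,245). I'll measure the well relative to the jar in this image.

```bash
python3 - <<'E'
from h import *
im=cv2.imread("pics/w3.png")
cv2.imwrite("pics/w3c.png",cv2.resize(im[110:270,195:320],None,fx=4,fy=4,interpolation=cv2.INTER_CUBIC)[:600])
E
```

```text
(no output)
```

View pics/w3c.png

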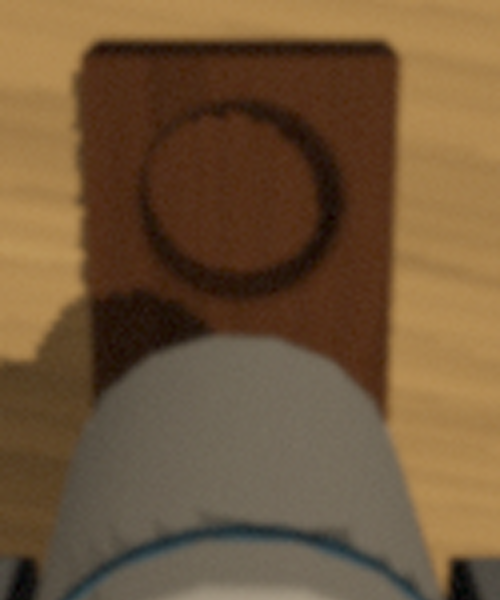

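```bash
python3 - <<'E'
from h import *
st=dict(ee_pos=np.array([0.6296495,0.06157396,0.24134287]))
o=np.array([9.84129650e-01,1.77449448e-01,-7.25e-4]);y=np.cross([0,0,-1],o);y/=np.linalg.norm(y);st["orientation"]=np.c_[o,y,np.cross(o,y)]
W=cam("wrist",st)
f=lambda x,y:(195+(x-1.5)/4,110+(y-1.5)/4)
well=onplane(W,f(242.5,199),.042);print("well",well)
a,b=onplane(W,f(86,62),.042),onplane(W,f(397,62),.042);print("edge width",np.linalg.norm(a-b))
e=onplane(W,f(241,52),.042);c=[onplane(W,f(86,62),.042),onplane(W,f(95,395),.042)]
l=onplane(W,f(90,52),.042);r=onplane(W,f(392,52),.042);n=l-r;print("yaw from end edge",np.degrees(np.arctan2(-n[0],n[1])), "ctr from end",e[:2]-.038*np.array([np.cos(.18),np.sin(.18)]))
for p in ((86,62,95,395),(397,62,387,395)):
  q=onplane(W,f(p[0],p[1]),.042)-onplane(W,f(p[2],p[3]),.042);print("yaw side",np.degrees(np.arctan2(q[1],q[0])))
print("foot front", [((onplane(W,f(241,333),z)-st["ee_pos"])[:2]@o[:2])-rr for z,rr in ((.2045,.024),(.1985,.020))])
print("tool yaw",np.degrees(np.arctan2(o[1],o[0])))
E
```

```text
well [0.63487677 0.0626615  0.042     ]
edge width 0.07745812521970917
yaw from end edge 10.214542925890115 ctr from end [0.63404884 0.06282945]
yaw side 9.677675505105425
yaw side 10.564912823601574
foot front [np.float64(-0.001481799198091837), np.float64(0.0005438939349865328)]
tool yaw 10.221235188291121
```

>>> {"name": "step_arm", "arguments": {
  "series": [
    [0.3,0,-2,0],
    [0,0,-3,0],
    [0,0,-3,0],
    [0,0,-2.5,0],
    [0,0,-2,0],
    [0,0,-1,0],
    [0,0,0,0],
    [0,0,0,0]
  ]
}}

```text
clock: 5.8
ee_pos: [0.6337, 0.0621, 0.1076]
orientation: [[0.984, 0.178, 0.002], [0.178, -0.984, -0.0], [0.002, 0.0, -1.0]]
wrist_force: [0.5, 0.2, -1.1]
width: 0.554
```

```bash
python3 - <<'E'
from h import *
P=[]
for i in range(5):
    st=arm.observe(); im=imaging.camera("wrist");P.append(st["ee_pos"])
cv2.imwrite("pics/w4.png",im);s=imaging.camera("side")
print(st["clock"],np.round(P,4),np.mean(P,0),st["orientation"][:,0],st["wrist_force"])
cv2.imwrite("pics/w4c.png",np.hstack([cv2.resize(im[60:240,160:350],None,fx=3,fy=3,interpolation=cv2.INTER_CUBIC)[:540,:520],cv2.resize(s[110:290,200:290],None,fx=3,fy=3,interpolation=cv2.INTER_CUBIC)[:540]]))
E
```

```text
6.0 [[0.6337 0.0621 0.1076]
 [0.6342 0.0622 0.1083]
 [0.6343 0.0623 0.1085]
 [0.6343 0.0624 0.1085]
 [0.6341 0.0625 0.1082]] [0.63412615 0.06231722 0.10822992] [0.98394701 0.17843535 0.00301901] [-0.41046439 -0.63782097 -1.31074399]
```

View pics/w4c.png

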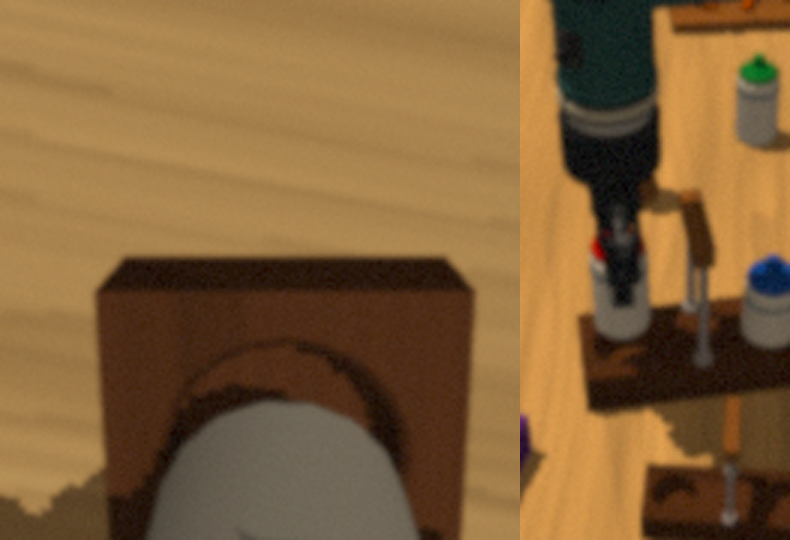

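```bash
python3 - <<'E'
from h import *
st=dict(ee_pos=np.array([0.6342,.0624,.1083]))
a=np.radians(10.28);o=np.array([np.cos(a),np.sin(a),0]);y=np.cross([0,0,-1],o);st["orientation"]=np.c_[o,y,np.cross(o,y)]
W=cam("wrist",st)
f=lambda x,y:(160+(x-1)/3,60+(y-1)/3)
loc=lambda uv,z:(st["orientation"].T@(onplane(W,f(*uv),z)-st["ee_pos"]))[:2]*1000
print("end-103+65:",loc((285.5,290),.042)-[38,0]);print("rim-26",loc((285,340),.042)-[26,0])
print("corners",loc((98,290),.042),loc((473,290),.042))
for z,r in ((.0715,24),(.0655,20)): print("jar",loc((284,402),z)-[r,0])
E
```

```text
end-103+65: [-1.01122927 -0.51410842]
rim-26 [ 0.20093452 -0.62439959]
corners [ 36.99585825 -39.70369725] [36.98168145 38.68513895]
jar [-1.91124715 -0.78883865]
jar [ 0.10371613 -0.80099258]
```

Jar and well agree to within about 1 mm. Lowering in stages while watching the force.

>>> {"name": "step_arm", "arguments": {
  "series": [
    [0,0,-1,0],
    [0,0,-1,0],
    [0,0,-0.7,0],
    [0,0,-0.6,0],
    [0,0,-0.6,0],
    [0,0,-0.5,0],
    [0,0,0,0]
  ]
}}

```text
clock: 6.8
ee_pos: [0.6327, 0.0625, 0.0611]
orientation: [[0.984, 0.178, -0.002], [0.178, -0.984, -0.0], [-0.002, -0.0, -1.0]]
wrist_force: [0.2, -1.0, -1.1]
width: 0.554
```

```bash
python3 - <<'E'
from h import *
for i in range(3):
    s=imaging.camera("side"); st=arm.observe(); print(st["ee_pos"],st["wrist_force"])
cv2.imwrite("pics/s5.png",cv2.resize(s[110:290,190:330],None,fx=3.3,fy=3.3,interpolation=cv2.INTER_CUBIC))
E
```

```text
[0.63294752 0.06249679 0.06181599] [ 0.06010955 -0.40742742 -0.78797149]
[0.63324792 0.06252732 0.06233809] [-0.45171553 -0.29203793 -1.58972525]
[0.63342869 0.06254136 0.06266453] [ 0.40437774 -0.00996437 -1.63919939]
```

View pics/s5.png

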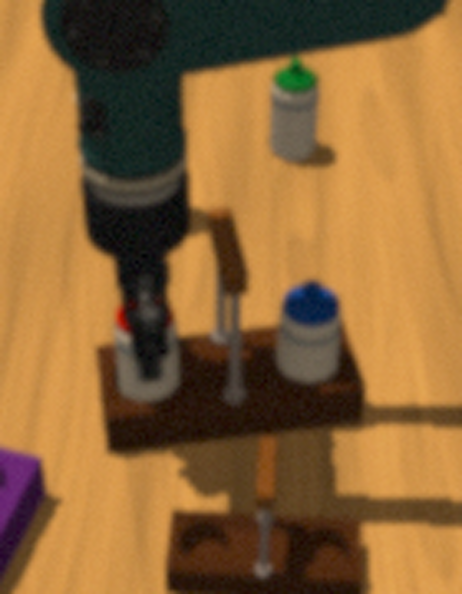

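The jar is inside the well with no contact force. About 8 mm to go.

>>> {"name": "step_arm", "arguments": {
  "series": [
    [0,0,-0.3,0],
    [0,0,-0.2,0],
    [0,0,-0.1,0],
    [0,0,-0.1,0],
    [0,0,0,0],
    [0,0,0,0],
    [0,0,0,0]
  ]
}}

```text
clock: 7.65
ee_pos: [0.6333, 0.0625, 0.0555]
orientation: [[0.984, 0.178, 0.0], [0.178, -0.984, -0.0], [0.0, 0.0, -1.0]]
wrist_force: [0.3, 0.3, -1.6]
width: 0.55
```

>>> {"name": "step_arm", "arguments": {
  "series": [
    [0,0,-0.1,0],
    [0,0,0,0],
    [0,0,0,0]
  ]
}}

```text
clock: 7.95
ee_pos: [0.6335, 0.0625, 0.0549]
orientation: [[0.984, 0.179, 0.001], [0.179, -0.984, -0.0], [0.001, 0.0, -1.0]]
wrist_force: [-0.5, -0.4, 0.4]
width: 0.555
```

Contact starting. A bit more to be sure.

>>> {"name": "step_arm", "arguments": {
  "series": [
    [0,0,-0.1,0],
    [0,0,0,0],
    [0,0,0,0],
    [0,0,0,0]
  ]
}}

```text
clock: 8.35
ee_pos: [0.6337, 0.0626, 0.0549]
orientation: [[0.984, 0.179, 0.002], [0.179, -0.984, -0.0], [0.002, 0.0, -1.0]]
wrist_force: [-1.2, 0.8, 5.7]
width: 0.553
```

>>> {"name": "step_arm", "arguments": {
  "series": [
    [0,0,-0.1,0],
    [0,0,0,0],
    [0,0,0,0],
    [0,0,0,0]
  ]
}}

```text
clock: 8.75
ee_pos: [0.6338, 0.0626, 0.0548]
orientation: [[0.984, 0.179, 0.002], [0.179, -0.984, -0.0], [0.002, 0.0, -1.0]]
wrist_force: [-3.0, 1.0, 8.1]
width: 0.548
```

Seated: z stopped at 0.0548 (0.0547 expected) and the force rose to 8 N. Releasing.

>>> {"name": "step_arm", "arguments": {
  "series": [
    [0,0,0,0],
    [0,0,0,0],
    [0,0,0,0],
    [0,0,0,0],
    [0,0,0,0],
    [0,0,0,0],
    [0,0,0,0],
    [0,0,0,0]
  ],
  "claw": -1
}}

```text
clock: 9.55
ee_pos: [0.6332, 0.0625, 0.0523]
orientation: [[0.984, 0.179, 0.0], [0.179, -0.984, -0.0], [0.0, 0.0, -1.0]]
wrist_force: [-0.4, 0.7, 1.0]
width: 1.001
```

>>> {"name": "step_arm", "arguments": {
  "series": [
    [0,0,1,0],
    [0,0,2,0],
    [0,0,3,0],
    [0,0,4,0],
    [0,0,4,0],
    [0,0,4,0],
    [0,0,3,0],
    [0,0,0,0]
  ]
}}

```text
clock: 10.35
ee_pos: [0.6353, 0.0626, 0.2708]
orientation: [[0.984, 0.179, 0.014], [0.179, -0.984, 0.0], [0.013, 0.002, -1.0]]
wrist_force: [0.7, -0.4, 0.6]
width: 1.002
```

```bash
python3 - <<'E'
from h import *
s=imaging.camera("side");imaging.camera("top");st=arm.observe(); im=imaging.camera("wrist");cv2.imwrite("pics/w6.png",im)
print(st["clock"],st["ee_pos"],st["joints"],st["wrist_force"])
cv2.imwrite("pics/s6.png",cv2.resize(s[110:290,190:330],None,fx=3.3,fy=3.3,interpolation=cv2.INTER_CUBIC))
for n,i,c in(("w",im,cam("wrist",st)),("s",s,cam("side"))):
  for k in("red","blue"):
    print(n,k,[(b[0],b[1],onplane(c,b[1],.103)) for b in blobs(i,*COL[k])])
E
```

```text
10.45 [0.63354978 0.06254187 0.26417667] [ 9.40964269e-03  2.78081575e-01  1.08482660e+00 -7.00871437e-05
  1.77550735e+00  1.40071643e+00] [ 0.12125377 -0.87994231  0.08833787]
w red [(np.int32(1565), [254.0, 174.2], array([0.6337811 , 0.06384045, 0.103     ]))]
w blue [(np.int32(746), [255.2, 296.4], array([0.50349012, 0.03907607, 0.103     ]))]
s red [(np.int32(130), [233.3, 208.3], array([0.63231278, 0.07100522, 0.103     ]))]
s blue [(np.int32(126), [283.9, 202.0], array([0.50569177, 0.04567841, 0.103     ]))]
```

View pics/s6.png

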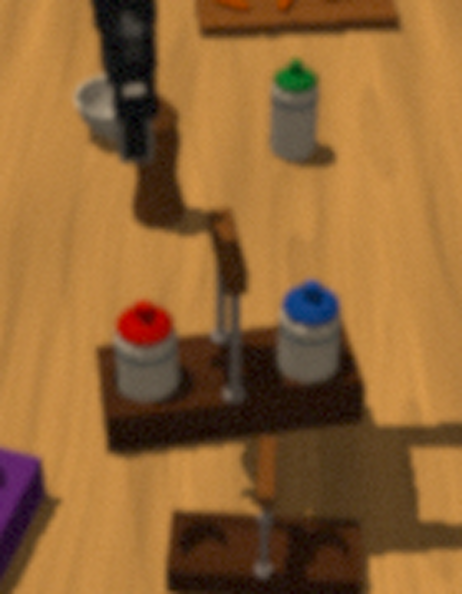

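View pics/w6.png

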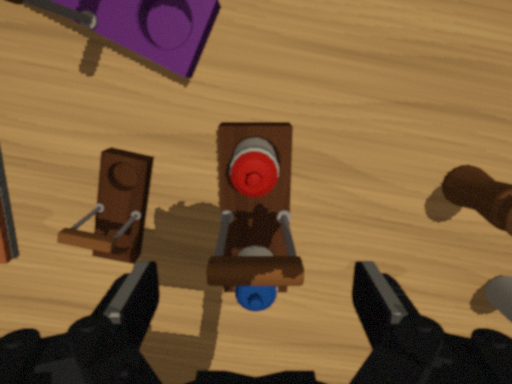

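Both jars look equally seated, with the lids in line. Now turn +90° above the grip, which is about (0.569,0.051).

>>> {"name": "step_arm", "arguments": {
  "series": [
    [-0.8,-0.15,0,7.5],
    [-0.8,-0.15,0,7.5],
    [-0.8,-0.15,0,7.5],
    [-0.8,-0.15,0,7.5],
    [-0.8,-0.15,0,7.5],
    [-0.8,-0.15,0,7.5],
    [-0.8,-0.15,0,7.5],
    [-0.8,-0.1,0,7.5]
  ]
}}

```text
clock: 11.3
ee_pos: [0.5679, 0.0509, 0.2596]
orientation: [[0.332, 0.943, -0.005], [0.943, -0.332, -0.0], [-0.002, -0.005, -1.0]]
wrist_force: [-0.1, -0.3, 0.1]
width: 0.996
```

>>> {"name": "step_arm", "arguments": {
  "series": [
    [0,0,0,7.5],
    [0,0,0,7.5],
    [0,0,0,7.5],
    [0,0,0,7.5],
    [0,0,0,0],
    [0,0,0,0],
    [0,0,0,0]
  ]
}}

```text
clock: 12.0
ee_pos: [0.5689, 0.051, 0.2614]
orientation: [[-0.177, 0.984, -0.002], [0.984, 0.177, 0.0], [0.0, -0.002, -1.0]]
wrist_force: [0.7, -0.8, -0.5]
width: 1.002
```

```bash
python3 - <<'E'
from h import *
st=arm.observe(); im=imaging.camera("wrist");cv2.imwrite("pics/w7.png",im)
print(st["clock"],st["ee_pos"],st["joints"],st["orientation"])
c=cam("wrist",st)
for k in("red","blue"):
    print(k,[(b[0],b[1],onplane(c,b[1],.103)) for b in blobs(im,*COL[k])])
E
```

```text
12.0 [0.56890756 0.05103639 0.26136015] [-9.79446035e-03  1.32274253e-01  1.26229659e+00  1.87543039e-05
  1.74871887e+00 -1.87458759e-01] [[-1.76734090e-01  9.84257173e-01 -1.69679082e-03]
 [ 9.84258579e-01  1.76734403e-01  3.50788063e-05]
 [ 3.34407880e-04 -1.66388130e-03 -9.99998560e-01]]
red [(np.int32(1511), [326.4, 173.4], array([0.63210388, 0.06466835, 0.103     ]))]
blue [(np.int32(1440), [186.5, 175.5], array([0.50587469, 0.039936  , 0.103     ]))]
```

View pics/w7.png

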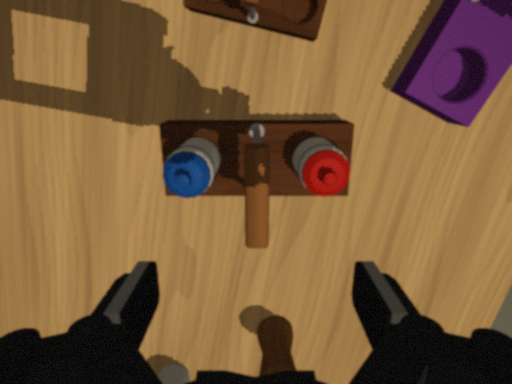

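```bash
python3 - <<'E'
from h import *
st=arm.observe();c=cam("wrist",st)
a=onplane(c,(257,145),.173);b=onplane(c,(258,238),.173);b2=onplane(c,(258,247),.173);print(a,b,b2,(a+b)/2,np.linalg.norm(a-b),np.linalg.norm(a-b2), np.degrees(np.arctan2(a[0]-b[0],b[1]-a[1])))
E
```

```text
[0.56236388 0.09142985 0.173     ] [0.57569479 0.02228091 0.173     ] [0.57705058 0.01485951 0.173     ] [0.56902933 0.05685538 0.173     ] 0.07042221547034984 0.07796611852259551 -169.08807277580786
```

Wrist view: the bar runs from (257,145) to (258,247), 78 mm long and centred near (0.5697,0.0531), so I need only a tiny correction before descending.

>>> {"name": "step_arm", "arguments": {
  "series": [
    [0.05,0.15,-2,0.4],
    [0,0,-2.5,0],
    [0,0,-2.5,0],
    [0,0,-2,0],
    [0,0,-1.5,0],
    [0,0,-1.1,0],
    [0,0,0,0],
    [0,0,0,0]
  ]
}}

```text
clock: 12.85
ee_pos: [0.5701, 0.0525, 0.147]
orientation: [[-0.185, 0.983, 0.001], [0.983, 0.185, -0.0], [-0.0, 0.001, -1.0]]
wrist_force: [0.2, -0.5, 1.1]
width: 1.0
```

```bash
python3 - <<'E'
from h import *
s=imaging.camera("side");st=arm.observe(); im=imaging.camera("wrist")
print(st["clock"],st["ee_pos"],st["wrist_force"])
cv2.imwrite("pics/w8.png",np.hstack([cv2.resize(im,None,fx=.8,fy=.8),cv2.resize(s[110:290,190:330],None,fx=1.7,fy=1.7)[:306]]) if 0 else im)
cv2.imwrite("pics/s8.png",cv2.resize(s[110:290,190:330],None,fx=3.3,fy=3.3,interpolation=cv2.INTER_CUBIC))
E
```

```text
12.9 [0.57048001 0.05251566 0.14765979] [ 0.41483474 -0.35186894 -0.66650827]
```

View pics/w8.png

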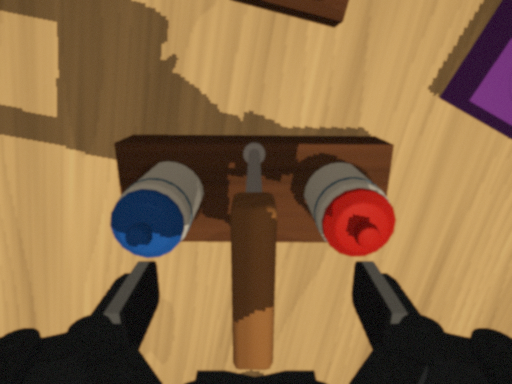

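View pics/s8.png

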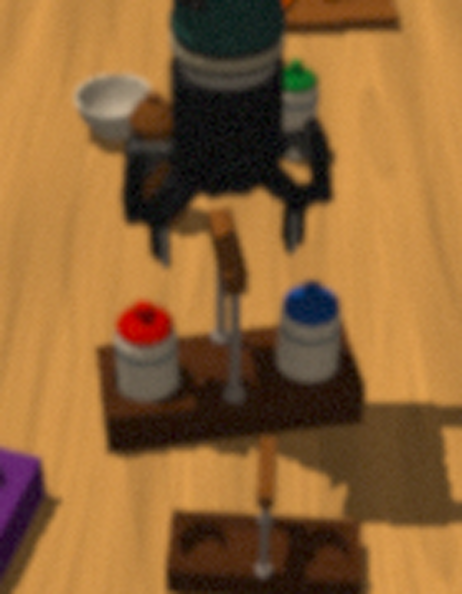

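The bar is at u≈253, between the fingers and clear of both jars. Closing.

>>> {"name": "step_arm", "arguments": {
  "series": [
    [0,0,-0.3,0],
    [0,0,0,0],
    [0,0,0,0],
    [0,0,0,0],
    [0,0,0,0],
    [0,0,0,0],
    [0,0,0,0],
    [0,0,0,0]
  ],
  "claw": 1,
  "newtons": 40
}}

```text
clock: 13.75
ee_pos: [0.5696, 0.0525, 0.1435]
orientation: [[-0.185, 0.983, -0.0], [0.983, 0.185, -0.0], [0.0, -0.0, -1.0]]
wrist_force: [-1.9, 0.1, 1.6]
width: 0.203
```

>>> {"name": "step_arm", "arguments": {
  "series": [
    [0,0,0,0],
    [0,0,0,0],
    [0,0,0,0],
    [0,0,0,0],
    [0,0,0,0]
  ],
  "newtons": 80
}}

```text
clock: 14.25
ee_pos: [0.5697, 0.0525, 0.1436]
orientation: [[-0.185, 0.983, 0.0], [0.983, 0.185, -0.0], [-0.0, 0.0, -1.0]]
wrist_force: [-1.6, -0.4, 3.6]
width: 0.194
```

Gripped (about 17 mm). Lifting slowly, a little at first.

>>> {"name": "step_arm", "arguments": {
  "series": [
    [0,0,0.2,0],
    [0,0,0.4,0],
    [0,0,0.6,0],
    [0,0,0.6,0],
    [0,0,0.6,0],
    [0,0,0.4,0],
    [0,0,0.2,0],
    [0,0,0,0]
  ]
}}

```text
clock: 15.05
ee_pos: [0.57, 0.0525, 0.1739]
orientation: [[-0.185, 0.983, 0.001], [0.983, 0.185, -0.0], [-0.0, 0.001, -1.0]]
wrist_force: [-0.1, -0.2, -6.6]
width: 0.195
```

```bash
python3 - <<'E'
from h import *
s=imaging.camera("side");st=arm.observe(); im=imaging.camera("wrist")
print(st["clock"],st["ee_pos"],st["wrist_force"],st["moment"],st["width"])
cv2.imwrite("pics/w9.png",im)
cv2.imwrite("pics/s9.png",cv2.resize(s[110:290,190:330],None,fx=3.3,fy=3.3,interpolation=cv2.INTER_CUBIC))
E
```

```text
15.1 [0.56976826 0.05252504 0.17351371] [ 0.19352249  0.20883015 -6.53611447] [-0.02221035 -0.0216468   0.01412537] 0.1963932000291268
```

View pics/s9.png

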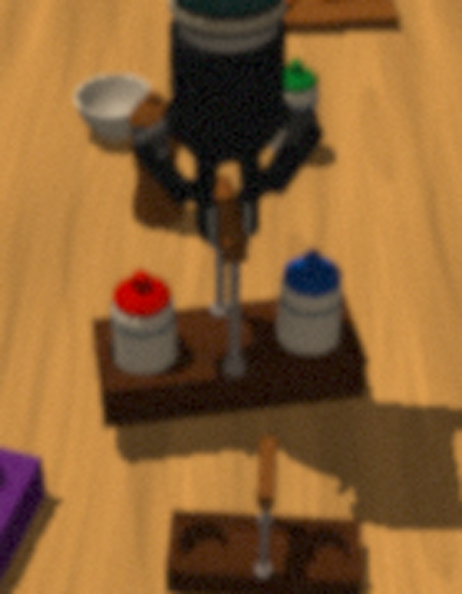

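View pics/w9.png

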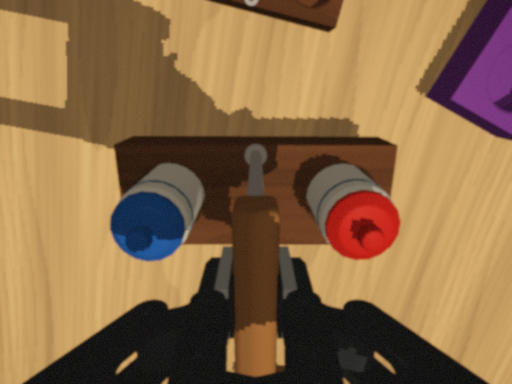

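Lifted 3 cm. The stand is level and both jars are seated. Continuing to about 10 cm.

>>> {"name": "step_arm", "arguments": {
  "series": [
    [0,0,0.5,0],
    [0,0,1,0],
    [0,0,1.2,0],
    [0,0,1.4,0],
    [0,0,1.2,0],
    [0,0,0.9,0],
    [0,0,0.5,0],
    [0,0,0.2,0]
  ]
}}

```text
clock: 15.95
ee_pos: [0.57, 0.0525, 0.2433]
orientation: [[-0.185, 0.983, 0.001], [0.983, 0.185, -0.0], [-0.0, 0.001, -1.0]]
wrist_force: [-0.1, 0.4, -6.2]
width: 0.195
```

>>> {"name": "step_arm", "arguments": {
  "series": [
    [0,0,0,0],
    [0,0,0,0],
    [0,0,0,0],
    [0,0,0,0],
    [0,0,0,0],
    [0,0,0,0],
    [0,0,0,0],
    [0,0,0,0]
  ]
}}

```text
clock: 16.75
ee_pos: [0.5697, 0.0525, 0.2424]
orientation: [[-0.185, 0.983, 0.0], [0.983, 0.185, -0.0], [-0.0, 0.0, -1.0]]
wrist_force: [-0.0, 0.4, -7.1]
width: 0.201
```

>>> {"name": "step_arm", "arguments": {
  "series": [
    [0,0,0,0],
    [0,0,0,0],
    [0,0,0,0],
    [0,0,0,0],
    [0,0,0,0],
    [0,0,0,0],
    [0,0,0,0],
    [0,0,0,0]
  ]
}}

```text
clock: 17.55
ee_pos: [0.5697, 0.0525, 0.2423]
orientation: [[-0.185, 0.983, 0.0], [0.983, 0.185, 0.0], [0.0, 0.0, -1.0]]
wrist_force: [-0.4, 0.2, -7.1]
width: 0.199
```

>>> {"name": "step_arm", "arguments": {
  "series": [
    [0,0,0,0],
    [0,0,0,0],
    [0,0,0,0],
    [0,0,0,0],
    [0,0,0,0],
    [0,0,0,0],
    [0,0,0,0],
    [0,0,0,0]
  ]
}}

```text
clock: 18.35
ee_pos: [0.5697, 0.0525, 0.2423]
orientation: [[-0.185, 0.983, 0.0], [0.983, 0.185, 0.0], [0.0, 0.0, -1.0]]
wrist_force: [-0.8, 0.3, -7.5]
width: 0.196
```

```bash
python3 - <<'E'
from h import *
s=imaging.camera("side");st=arm.observe(); im=imaging.camera("wrist");t=imaging.camera("top")
print(st["clock"],st["ee_pos"],st["wrist_force"],st["moment"],st["width"],st["qvel"])
cv2.imwrite("pics/w10.png",im);c=cam("wrist",st);dz=st["ee_pos"][2]-.1436
for k in("red","blue"): print(k,[(b[0],b[1],onplane(c,b[1],.103+dz)) for b in blobs(im,*COL[k],200)])
print("green",blobs(t,*COL["green"]),blobs(s,*COL["green"]))
cv2.imwrite("pics/s10.png",cv2.resize(s[90:290,190:350],None,fx=3,fy=3,interpolation=cv2.INTER_CUBIC))
E
```

```text
18.4 [0.56969883 0.0525145  0.24232603] [ 0.08228047  0.28772034 -6.29684279] [-0.00087195 -0.0436465  -0.03483977] 0.20182919795038673 [-0.00122749 -0.00124893 -0.00016341  0.00144468 -0.00090008  0.00087135]
red [(np.int32(3575), [362.5, 224.8], array([0.63082713, 0.0664234 , 0.20172603]))]
blue [(np.int32(3695), [147.3, 225.9], array([0.50635982, 0.0422579 , 0.20172603]))]
green [(np.int32(80), [367.5, 227.7], [363, 223, 10, 10])] []
```

View pics/s10.png

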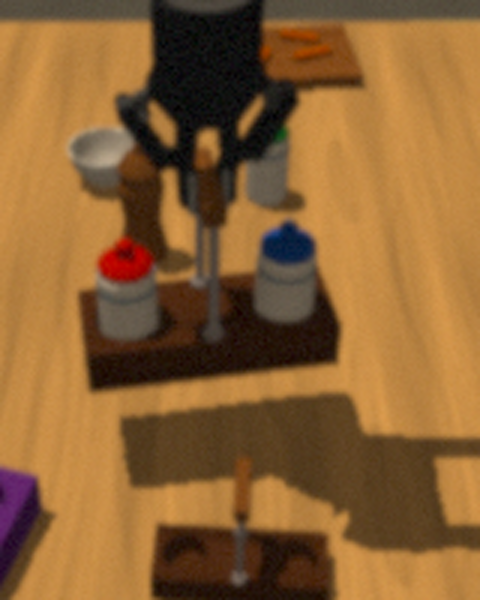

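View pics/w10.png

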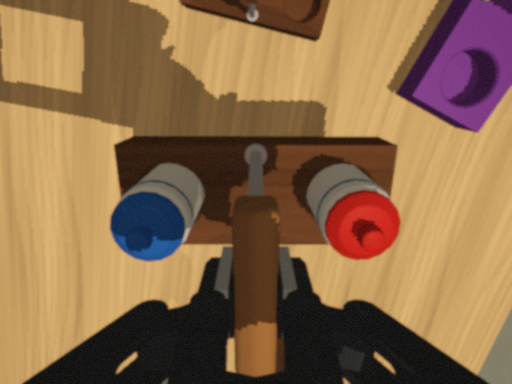

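The stand hangs level about 9.9 cm up. The wrist view is identical to the one at 3 cm, so nothing has slipped, and more than 2 s of still hold has passed. One more hold call for margin, then hand in.

>>> {"name": "step_arm", "arguments": {
  "series": [
    [0,0,0,0],
    [0,0,0,0],
    [0,0,0,0],
    [0,0,0,0],
    [0,0,0,0],
    [0,0,0,0]
  ]
}}

```text
clock: 19.1
ee_pos: [0.5697, 0.0525, 0.2423]
orientation: [[-0.185, 0.983, 0.0], [0.983, 0.185, 0.0], [-0.0, 0.0, -1.0]]
wrist_force: [-0.2, -0.3, -7.1]
width: 0.196
```

```bash
python3 -c "
from bench import arm
print(arm.close_job())"
```

```text
the job is handed in; nothing more can be done
None
```

I lowered the red-lidded jar to the bottom of the empty well and let it go there. Contact came at the predicted height, and the force rose to 8 N before I released. I then gripped the stand by its wooden grip at 80 N and lifted it about 9.9 cm. I held it still for about 3 s and handed the job in at 19.1 s, still holding it up; no verdict was given.

- **Stand and jars:** in the last pictures the stand looked level and both jars were seated. The view from the wrist matched the one at 3 cm, so nothing had slipped.
- **Bystanders:** the green jar was in the same place in the top view; the arm hid its lid from the side camera. The bowl and mill looked undisturbed in the side picture. I never went near the whetstone and did not check it separately.
- **Disagreements:** the cameras differed by 1–3 mm on where the well and grip were. The lifted weight read about 7 N, near the low end of the stated masses.

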